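Ratchet the orange pickle press shut

ROBOT

A 6-joint arm with a two-finger parallel gripper is mounted at the origin on the work surface; the furniture and walls round the work are solid. World frame = base frame: x ahead of the robot, y to its left, z up, the work surface at z = 0. Lengths are in m, angles in rad, forces in N, time in s.
With the tool pointing down it reaches from about 0.35 to 0.975 m from the base axis. Payload 7.1 kg.
Tool frame: the origin (TCP) lies midway between the tips of the shut fingers; the grasp point (between the pads) lies 19 mm behind it; z points along the fingers, y is the line along which they close (so a half turn about z gives the same grasp; the last joint's range is limited). The gripper opens to 88 mm and grips with 3 to 60 N. Pads are 20 mm wide; open, the fingers measure 115 mm over their backs; the gripper's body (75 mm by 178 mm) begins 61 mm behind the grasp point.
Start: joints at [-1.142, 0.423, 1.63, -0, 1.089, -0.019], TCP at [0.271, -0.563, 0.223] pointing down, gripper open.
Joint ranges: [-3, 3], [-0.9, 2.11], [0.09, 2.58], [-1.31, 4.45], [0.11, 2.69], [-2.54, 2.54]. Speed limits (rad/s): [2.39, 2.39, 3.01, 3.14, 3.14, 3.14].

INTERFACE

Orientations are given as a unit quaternion [x, y, z, w].
In Python, from bench import arm, optics gives the robot as it stands.
- The arm moves only by the tool servo_tool, never from a script. Its argument "rows" is a list that holds one entry, the list of rows, each a list of 7 numbers: the turn, a rotation vector about the tool's x, y, z each as a share of 90 degrees, from -1 to 1, then the shift along the tool's x, y, z each as a share of 15 cm, from -1 to 1, then the gripper's target within -1 to 1 (shut at 1, half-way at 0, fully open at -1). A call has 1 to 12 rows; each row is the pose to reach, as a shift and turn from the pose commanded when the call began, along the tool's axes at that moment; what a row does not reach only later rows make up. A row lasts 1/12 s, in which the tool goes at most 41.7 mm and 7.16 degrees, less where a joint would pass 70% of its speed; a pose out of reach is approached as far as the arm can. A call with a number of a shift or a turn outside -1 to 1 is refused whole. A call with a gripper value outside its range is refused whole. The fingers move at their own pace and stop on an object; the grip force is fixed at half the most. Time passes only in rows, so rows that repeat a pose let the fingers close. It gives the time, the measured TCP pose, the force, the opening and the grip force at its end, in the units of the state.
- arm.get_state(): the state, without advancing time (a new reading comes with each control period).
- optics.get_image(name): name is "scene" or "side" or "wrist"; returns a dict with "image" (420x560x3 uint8, red, green, blue), "mtx" (3x3 intrinsics, pixels), "xyz" and "orientation" of the camera in the world; the wrist camera has in their place "tool_from_camera" (4x4, takes a point from camera to tool coordinates, whose origin is the TCP and whose axes are the flange's). Camera axes: x right, y up, looking along -z (the intrinsics and any distortion apply to the point x, -y, -z); pixel columns grow to the right and rows downward; lengths in m; the calibration is good to about 2 mm. The wrist camera is an equidistant fisheye: a pixel r from the principal point sees the ray r / f radians off the axis. A picture is of the moment at which its call begins: read the wrist's pose just before it. There is no depth.
- arm.hand_in(): hands the job in; it is judged then, once.
The state is a dict: "time_s": time; "q": joint angles; "joint_velocities": joint speeds; "joint_efforts": joint torques, N m; "tool_pos": TCP position; "tcp_rot": TCP orientation; "contact_force": force on the tool from outside, world axes, zero at the start; "ft_torque": the same for the moment, N m; "gripper_width": finger opening in m; "finger_force": force on a finger pad.
Only numpy, scipy, OpenCV 4.12 (cv2) and the standard library are available. Lean on these libraries where they do the work, as an engineer would, in place of code of your own. Each camera call takes 0.05 s, during which the arm holds its last target. There are 200 camera calls.

TASK

Two pickle presses stand on the table. Swing the ratchet lever of the orange press back and forth, as it cannot go all the way round, until its orange plate has been screwed down inside the tub with its upper face below the tub's rim. Leave the blue press's plate where it is, and let go of the lever.

Things in the scene. Friction and masses are not known exactly. Their poses are not given: they have to be found in the camera images.
- orange: Pickle press with orange plate and knob, fixed to the table; origin under its centre, z up along its screw. Wooden base 110 x 160 mm, 187 mm high. The lever, in a slot of the dark housing (top 187 mm up, radius 46 mm), swings 40 deg each way from the press's -x and stays where left. White tub under the plate: 96 mm across, rim 92 mm above the table. The other press may stand on either side.
- orange_knob (a point): Middle of the upright orange knob on the lever's end, 200 mm up, 95 mm from the screw axis: cylinder 20 mm across, top 21 mm above this point, lever bar 25 mm below. Clockwise from above (on the robot's side: to +y) drives the plate down, 2 to 3 N; back again it clicks freely, the plate stays. 20 teeth: up to 18 deg of a forward swing may be idle.
- orange_plate (a point): Orange press plate, a disc 72 mm across: this point is on the screw axis at the height of the edge of its upper face. It slides down without turning. At the start 16 to 20 mm above the tub's rim; each radian of driven lever swing lowers it 6.4 mm, so a full swing gives about 8 mm. It can go on down to about 20 mm below the rim.
- blue_plate (a point): The same point of the other press, which is alike but has a blue knob and a blue plate; it is to be left alone.

How it is judged:
By the outcome, as a careful person would: the job done as asked, in the order asked, and still so for the second after the job is handed in, with the robot touching nothing.
It also fails if it takes over 46 s, if anything falls off the work surface, if the arm or the gripper's body presses on something with over 40 N, if the wrist force passes 120 N, or if a joint passes its speed limit or range.

## Working session

There is one attempt and no reset: what is moved stays moved. The work goes in short steps, Python scripts to look and compute and a tool call to move; the robot and the scene stay as the last step left them, time stands still between calls to the robot, and variables do not carry over. Pictures are saved under pics/ and viewed, at most 10 in all, crops included, and the job is handed in when it is done.

Besides the shell and the picture viewer there is one more tool, called after "Call:" by a JSON object that holds its "name" and its "arguments", one argument or row to a line. servo_tool: Moves the arm, as the interface text tells. Shift numbers are shares of 15 cm and turn numbers shares of 90 degrees, none past 1 either way. Its arguments: {"type":"object","properties":{"rows":{"type":"array"}},"required":["rows"]}

```bash
mkdir -p pics
python3 - <<'E'
from bench import arm, optics
import cv2,numpy as np
for n in("scene","side"):
    d=optics.get_image(n); cv2.imwrite(f"pics/{n}0.png",d["image"][:,:,::-1]); print(n,d["mtx"],d["xyz"],d["orientation"],[k for k in d])
s=arm.get_state();print(s["time_s"],s["tool_pos"],s["tcp_rot"],s["gripper_width"])
E
```

```text
scene [[442.68467954   0.         285.04655423]
 [  0.         442.68467954 212.33168099]
 [  0.           0.           1.        ]] [-0.00788372  0.58725629  0.67282576] [-0.15635222  0.42883634  0.84100579 -0.29045249] ['image', 'mtx', 'xyz', 'orientation']
side [[488.82360869   0.         285.05945797]
 [  0.         488.82360869 212.27430525]
 [  0.           0.           1.        ]] [0.13598338 0.69957608 0.78489179] [-0.09040249  0.42446824  0.87930565 -0.19615217] ['image', 'mtx', 'xyz', 'orientation']
0.1 [ 0.27044907 -0.56291568  0.22198884] [ 9.75038025e-01  2.22036926e-01 -1.27493443e-04 -6.60391114e-04] 0.08789654075736737
```

View pics/scene0.png

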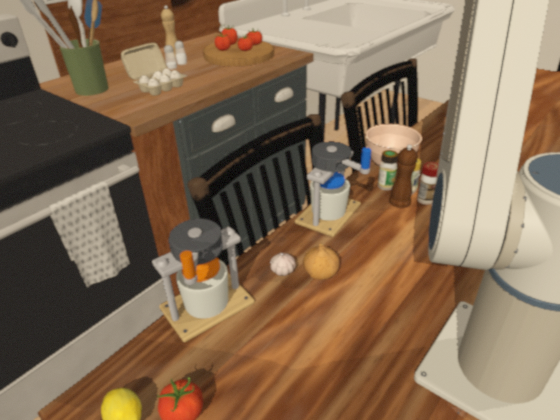

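View pics/side0.png

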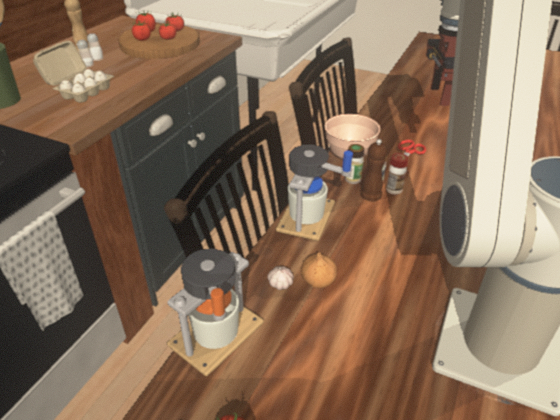

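The scene shows the orange press near the camera: knob at about (187,264) in the scene view and (217,302) in the side view, hub cap at about (195,233) and (208,266). The blue press is farther off. Next I triangulate these.

```bash
cat > h.py <<'E'
from bench import arm, optics
import cv2,numpy as np
from scipy.spatial.transform import Rotation as R
def ray(d,u,v):
    K=d["mtx"]; r=np.array([(u-K[0,2])/K[0,0],-(v-K[1,2])/K[1,1],-1])
    r=R.from_quat(d["orientation"]).apply(r); return np.array(d["xyz"]),r/np.linalg.norm(r)
def onz(d,p,z): c,r=ray(d,*p); return c+r*(z-c[2])/r[2]
def tri(ds,ps):
    A=0;b=0;L=[]
    for d,p in zip(ds,ps):
        c,r=ray(d,*p);M=np.eye(3)-np.outer(r,r);A=A+M;b=b+M@c;L.append((M,c))
    x=np.linalg.solve(A,b);return x,[np.linalg.norm(M@(x-c)) for M,c in L]
def mask(im,lo,hi): return cv2.inRange(cv2.cvtColor(im,cv2.COLOR_RGB2HSV),lo,hi)
E
python3 - <<'E'
from h import *
S=optics.get_image("scene");D=optics.get_image("side")
for n,d,(x0,x1,y0,y1) in(("s",S,(145,260,210,340)),("d",D,(160,275,235,375))):
    m=mask(d["image"],(4,210,120),(16,255,255))[y0:y1,x0:x1]
    k,l,st,c=cv2.connectedComponentsWithStats(m)
    print(n,[(s[:5]+[x0,y0,0,0,0],) for s in st[1:] if s[4]>15])
    cv2.imwrite(f"pics/c{n}.png",cv2.resize(d["image"][y0:y1,x0:x1,::-1],None,fx=4,fy=4,interpolation=cv2.INTER_CUBIC))
print("hub",tri((S,D),((195,234),(207.5,266))))
print("knob",tri((S,D),((187,264),(217,302))),onz(S,(187,264),.2),onz(D,(217,302),.2))
print("blueknob",onz(S,(366,161),.2),onz(D,(347.5,162),.2))
print("bluehub",onz(S,(331,152),.187),onz(D,(309,154),.187))
E
```

```text
s [(array([181, 252,  38,  29, 561]),)]
d []
hub (array([0.50799834, 0.20740411, 0.18377184]), [np.float64(0.0003749401982286345), np.float64(0.0003749401982286313)])
knob (array([0.44277681, 0.28079398, 0.20006717]), [np.float64(0.0005373422628164507), np.float64(0.0005373422628165257)]) [0.44322115 0.28011697 0.2       ] [0.44257448 0.28140102 0.2       ]
blueknob [ 0.38652091 -0.18023817  0.2       ] [ 0.39206478 -0.18840483  0.2       ]
bluehub [ 0.48319374 -0.18983729  0.187     ] [ 0.48934403 -0.20195935  0.187     ]
```

View pics/cs.png

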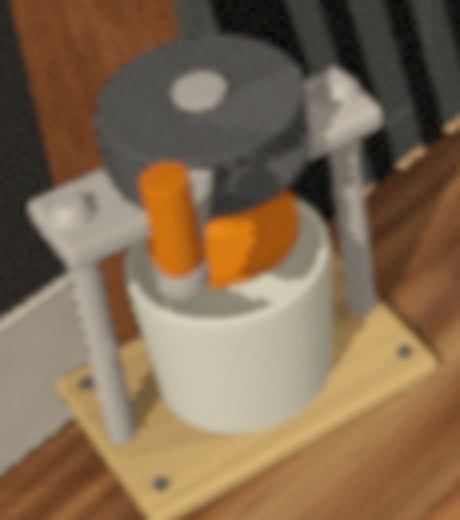

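View pics/cd.png

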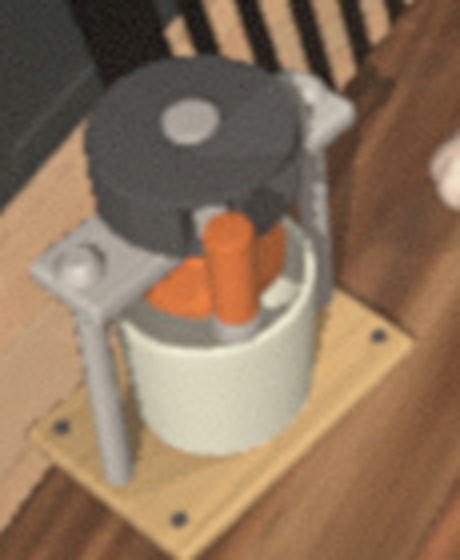

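Run:
```python
from h import *
S=optics.get_image("scene");D=optics.get_image("side")
P=[tri((S,D),p) for p in (((166.7,305.7),(175.5,341.7)),((246,297.7),(254.5,319.2)),((185,331),(204.5,364.7)),((162.5,262.5),(180,301)),((229,232),(239,261)))]
for p in P: print(p)
P=[p[0] for p in P]; a=lambda v:np.degrees(np.arctan2(v[1],v[0]))
print("long",a(P[2]-P[1]),"short",a(P[0]-P[2]),"posts",a(P[3]-P[4]), "basecen",(P[0]+P[1])/2,"postcen",(P[3]+P[4])/2)
k=tri((S,D),((188,265.5),(217.6,303)))[0];print("knob",k)
h=tri((S,D),((194.6,232.7),(207.5,265.5)))[0];print("hub",h,a(k-h),np.hypot(*(k-h)[:2]))
s=arm.get_state();print(s["tool_pos"],R.from_quat(s["tcp_rot"]).as_matrix(),s["q"],s["time_s"])
```

```text
(array([0.56168059, 0.26467532, 0.01118381]), [np.float64(0.00014690075812703643), np.float64(0.0001469007581270456)])
(array([0.45104893, 0.15242262, 0.01128642]), [np.float64(0.0004808779311976837), np.float64(0.0004808779311977231)])
(array([0.4847986 , 0.28408206, 0.01087085]), [np.float64(7.64390825792867e-05), np.float64(7.643908257917164e-05)])
(array([0.52336415, 0.27412787, 0.15489316]), [np.float64(0.0002547115408926615), np.float64(0.0002547115408926692)])
(array([0.47084542, 0.16185314, 0.17467763]), [np.float64(0.002215251837598873), np.float64(0.002215251837599033)])
long 75.62234814601516 short -14.166796315393745 posts 64.93122266460546 basecen [0.50636476 0.20854897 0.01123511] postcen [0.49710479 0.2179905  0.1647854 ]
knob [0.44311699 0.27916237 0.19566099]
hub [0.5059154  0.20966152 0.18856523] 132.09980548441655 0.0936696697897177
[ 0.27056089 -0.56318065  0.22239376] [[ 9.01407534e-01  4.32971604e-01 -2.18193793e-04]
 [ 4.32971659e-01 -9.01407389e-01  5.11470327e-04]
 [ 2.47706312e-05 -5.55514935e-04 -9.99999845e-01]] [-1.14199274e+00  4.23386190e-01  1.63016047e+00  1.60515082e-05
  1.08860188e+00 -1.89907268e-02] 0.3
```

Call:
{"name": "servo_tool", "arguments": {
  "rows": [
    [[0,0,0,0,0,-0.95,0],[0,0,0,0,0,-0.95,0],[0,0,0,0,0,-0.95,0],[0,0,0,0,0,-0.95,0],[0,0,-0.45,0.97,-0.94,-0.95,0],[0,0,-0.45,0.97,-0.94,-0.95,0],[0,0,-0.45,0.97,-0.94,-0.95,0],[0,0,-0.45,0.97,-0.94,-0.95,0],[0,0,-0.45,0.97,-0.94,-0.95,0],[0,0,-0.45,0.97,-0.94,-0.95,0],[0,0,-0.45,0.97,-0.94,-0.95,0]]
  ]
}}

```text
time_s: 1.22
tool_pos: [0.3413, -0.3716, 0.3656]
tcp_rot: [0.836, 0.548, 0.0, 0.0]
contact_force: [-0.2, -0.8, -0.4]
gripper_width: 0.044
finger_force: 0.0
```

Call:
{"name": "servo_tool", "arguments": {
  "rows": [
    [[0,0,-0.45,1,-0.1,0,0],[0,0,-0.45,1,-0.1,0,0],[0,0,-0.45,1,-0.1,0,0],[0,0,-0.45,1,-0.1,0,0],[0,0,-0.45,1,-0.1,0,0],[0,0,-0.45,1,-0.1,0,0]]
  ]
}}

```text
time_s: 1.72
tool_pos: [0.3881, -0.2294, 0.3653]
tcp_rot: [0.595, 0.804, -0.0, 0.0]
contact_force: [0.6, -0.1, 0.5]
gripper_width: 0.0438
finger_force: 0.0
```

Call:
{"name": "servo_tool", "arguments": {
  "rows": [
    [[0,0,0,1,0.4,0,0],[0,0,0,1,0.4,0,0],[0,0,0,1,0.4,0,0],[0,0,0,1,0.4,0,0],[0,0,0,1,0.4,0,0]]
  ]
}}

```text
time_s: 2.13
tool_pos: [0.4025, -0.0651, 0.3653]
tcp_rot: [0.597, 0.802, 0.001, -0.0]
contact_force: [0.0, -0.3, -0.1]
gripper_width: 0.0438
finger_force: 0.0
```

Call:
{"name": "servo_tool", "arguments": {
  "rows": [
    [[0,0,-0.27,1,0.4,0,0],[0,0,-0.27,1,0.4,0,0],[0,0,-0.27,1,0.4,0,0],[0,0,-0.27,1,0.4,0,0],[0,0,-0.27,1,0.4,0,0],[0,0,-0.27,1,0.4,0,0]]
  ]
}}

```text
time_s: 2.63
tool_pos: [0.4171, 0.0925, 0.3651]
tcp_rot: [0.415, 0.91, -0.0, 0.0]
contact_force: [-0.1, -0.1, -0.2]
gripper_width: 0.0443
finger_force: 0.0
```

Call:
{"name": "servo_tool", "arguments": {
  "rows": [
    [[0,0,-0.01,0.83,0.95,0.2,0],[0,0,-0.01,0.83,0.95,0.2,0],[0,0,-0.01,0.83,0.95,0.2,0],[0,0,-0.01,0.83,0.95,0.2,0],[0,0,-0.01,0.83,0.95,0.2,0],[0,0,-0.01,0.83,0.95,0.2,0]]
  ]
}}

```text
time_s: 3.13
tool_pos: [0.444, 0.2809, 0.3339]
tcp_rot: [0.409, 0.913, -0.0, -0.0]
contact_force: [-0.0, -0.7, 0.7]
gripper_width: 0.0436
finger_force: 0.0
```

Run:
```python
from h import *
s=arm.get_state(); d=optics.get_image("wrist"); cv2.imwrite("pics/w1.png",d["image"][:,:,::-1])
T=d["tool_from_camera"];K=d["mtx"];print(s["tool_pos"],s["tcp_rot"]);print(T,K)
```

```text
[0.44397345 0.28091584 0.33385453] [ 4.08587810e-01  9.12718857e-01 -3.05121185e-04 -4.43961054e-04]
[[ 7.83758920e-04  9.61947423e-01  2.73233491e-01  7.54834481e-02]
 [ 9.99999619e-01 -6.49172324e-04 -5.82977498e-04 -1.69470804e-03]
 [-3.83418081e-04  2.73233844e-01 -9.61947566e-01 -1.63464974e-01]
 [ 0.00000000e+00  0.00000000e+00  0.00000000e+00  1.00000000e+00]] [[325.1922621    0.         280.49898548]
 [  0.         325.1922621  210.22632915]
 [  0.           0.           1.        ]]
```

View pics/w1.png

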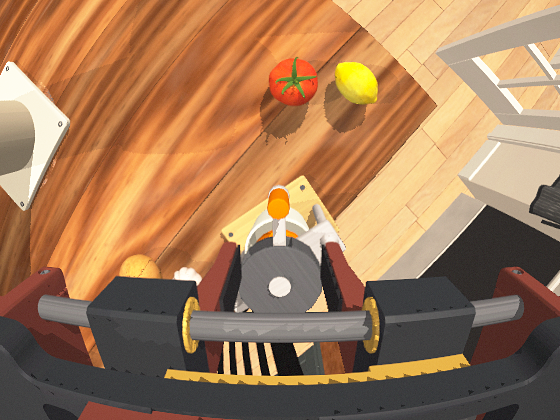

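```bash
cat >> h.py <<'E'
def wray(d,s,u,v):
    K=d["mtx"];T=np.array(d["tool_from_camera"]);a=np.array([u-K[0,2],v-K[1,2]])/K[0,0];r=np.linalg.norm(a)
    q=np.array([np.sin(r)*a[0]/r,-np.sin(r)*a[1]/r,-np.cos(r)]);Q=R.from_quat(s["tcp_rot"])
    return np.array(s["tool_pos"])+Q.apply(T[:3,3]),Q.apply(T[:3,:3]@q)
def wonz(d,s,p,z): c,r=wray(d,s,*p); return c+r*(z-c[2])/r[2]
E
python3 - <<'E'
from h import *
s=arm.get_state(); d=optics.get_image("wrist")
m=mask(d["image"],(4,200,100),(18,255,255))[180:225,260:300]
k,l,st,c=cv2.connectedComponentsWithStats(m);print(st,c)
i=1+st[1:,4].argmax();p=c[i]+[260,180];k=wonz(d,s,p,.2)
h=wonz(d,s,(280,288),.187)
print(p,k,h,np.hypot(*(k-h)[:2]),np.degrees(np.arctan2(*(k-h)[1::-1])))
E
```

```text
[[   0    0   40   45 1538]
 [   9    7   22   31  257]
 [  20   27    1    1    1]
 [  10   29    1    2    2]
 [  19   29    1    1    1]
 [  25   30    1    1    1]] [[19.39271782 22.54226268]
 [20.19455253 18.61867704]
 [20.         27.        ]
 [10.         29.5       ]
 [19.         29.        ]
 [25.         30.        ]]
[280.19455253 198.61867704] [0.44052219 0.27935954 0.2       ] [0.50900417 0.20240231 0.187     ] 0.1030155149950986 131.6649451939938
```

The wrist view shows the knob at (280,199) and the hub at (280,288), both centred between the fingers, so I descend.

Call:
{"name": "servo_tool", "arguments": {
  "rows": [
    [[0,0,0,0,-0.01,0.5,0],[0,0,0,0,-0.01,0.5,0],[0,0,0,0,-0.01,0.7,0],[0,0,0,0,-0.01,0.85,0],[0,0,0,0,-0.01,0.96,0],[0,0,0,0,-0.01,0.96,0],[0,0,0,0,-0.01,0.96,0.45],[0,0,0,0,-0.01,0.96,0.45],[0,0,0,0,-0.01,0.96,0.45]]
  ]
}}

```text
time_s: 3.98
tool_pos: [0.4427, 0.278, 0.1929]
tcp_rot: [0.408, 0.913, 0.001, 0.001]
contact_force: [1.0, -0.9, -0.7]
gripper_width: 0.0276
finger_force: 0.0
```

Run:
```python
from h import *
s=arm.get_state();print(s["tool_pos"],s["tcp_rot"],s["contact_force"],s["q"])
C=np.array([.5065,.2085]);p=s["tool_pos"][:2]-C;print(np.hypot(*p),np.degrees(np.arctan2(p[1],p[0])),"phi",2*np.degrees(np.arctan2(s["tcp_rot"][1],s["tcp_rot"][0])))
# swing rows in the tool frame, radius .095: angle step k*D (backward + / forward -)
for sg in(1,-1):
  for D in np.arange(7,78,7): 
    a=np.radians(D); print(sg*D,"turn",round(-sg*D/90,3),"x",round(.095*(np.cos(a)-1)/.15,3),"y",round(-sg*.095*np.sin(a)/.15,3))
```

```text
[0.44269796 0.27803193 0.19287133] [4.08473750e-01 9.12768982e-01 1.11899856e-03 8.53554209e-04] [ 1.03951948 -0.94375884 -0.74069122] [ 5.38082881e-01  3.12366609e-01  1.88105703e+00 -1.37805251e-04
  9.45356481e-01 -1.91069382e-01]
0.09436836736798543 132.53928640351654 phi 131.7819608721462
7 turn -0.078 x -0.005 y -0.077
14 turn -0.156 x -0.019 y -0.153
21 turn -0.233 x -0.042 y -0.227
28 turn -0.311 x -0.074 y -0.297
35 turn -0.389 x -0.115 y -0.363
42 turn -0.467 x -0.163 y -0.424
49 turn -0.544 x -0.218 y -0.478
56 turn -0.622 x -0.279 y -0.525
63 turn -0.7 x -0.346 y -0.564
70 turn -0.778 x -0.417 y -0.595
77 turn -0.856 x -0.491 y -0.617
-7 turn 0.078 x -0.005 y 0.077
-14 turn 0.156 x -0.019 y 0.153
-21 turn 0.233 x -0.042 y 0.227
-28 turn 0.311 x -0.074 y 0.297
-35 turn 0.389 x -0.115 y 0.363
-42 turn 0.467 x -0.163 y 0.424
-49 turn 0.544 x -0.218 y 0.478
-56 turn 0.622 x -0.279 y 0.525
-63 turn 0.7 x -0.346 y 0.564
-70 turn 0.778 x -0.417 y 0.595
-77 turn 0.856 x -0.491 y 0.617
```

Call:
{"name": "servo_tool", "arguments": {
  "rows": [
    [[0,0,-0.078,-0.005,-0.077,0,0.45],[0,0,-0.156,-0.019,-0.153,0,0.45],[0,0,-0.233,-0.042,-0.227,0,0.45],[0,0,-0.311,-0.074,-0.297,0,0.45],[0,0,-0.389,-0.115,-0.363,0,0.45],[0,0,-0.467,-0.163,-0.424,0,0.45],[0,0,-0.544,-0.218,-0.478,0,0.45],[0,0,-0.622,-0.279,-0.525,0,0.45],[0,0,-0.7,-0.346,-0.564,0,0.45],[0,0,-0.778,-0.417,-0.595,0,0.45],[0,0,-0.778,-0.417,-0.595,0,0.45]]
  ]
}}

```text
time_s: 4.9
tool_pos: [0.4178, 0.1712, 0.1925]
tcp_rot: [-0.192, 0.981, 0.0, 0.001]
contact_force: [0.1, 0.6, -0.5]
gripper_width: 0.024
finger_force: 0.0
```

```bash
cat > st.py <<'E'
from h import *
s=arm.get_state();print(s["time_s"],s["tool_pos"],s["contact_force"],s["ft_torque"],s["q"])
C=np.array([.5065,.2085]);p=s["tool_pos"][:2]-C;print(np.hypot(*p),np.degrees(np.arctan2(p[1],p[0]))%360,"phi",2*np.degrees(np.arctan2(s["tcp_rot"][1],s["tcp_rot"][0])))
E
python3 st.py
python3 - <<'E'
from h import *
d=optics.get_image("side");cv2.imwrite("pics/s2.png",cv2.resize(d["image"][200:400,120:380,::-1],None,fx=2.5,fy=2.5))
E
```

```text
4.9 [0.41780686 0.17116219 0.19254034] [ 0.05361583  0.57692101 -0.50465419] [ 0.0737825  -0.15885724  0.02542462] [ 3.62735883e-01  2.10318630e-01  2.02760895e+00 -5.24203820e-04
  9.01051289e-01 -1.59318771e+00]
0.09623193113133116 202.82999725384335 phi 202.0847811521402
```

View pics/s2.png

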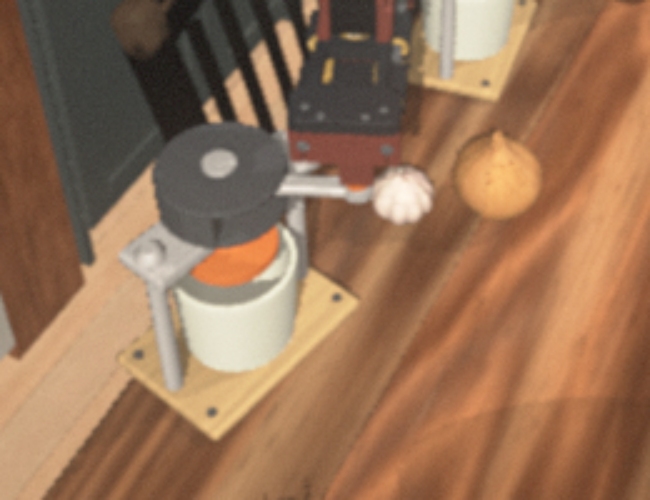

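The lever followed the fingers back to about 201°, and the plate is still above the rim. Now I drive it forward.

Call:
{"name": "servo_tool", "arguments": {
  "rows": [
    [[0,0,0.078,-0.005,0.077,0,0.45],[0,0,0.156,-0.019,0.153,0,0.45],[0,0,0.233,-0.042,0.227,0,0.45],[0,0,0.311,-0.074,0.297,0,0.45],[0,0,0.389,-0.115,0.363,0,0.45],[0,0,0.467,-0.163,0.424,0,0.45],[0,0,0.544,-0.218,0.478,0,0.45],[0,0,0.622,-0.279,0.525,0,0.45],[0,0,0.7,-0.346,0.564,0,0.45],[0,0,0.778,-0.417,0.595,0,0.45],[0,0,0.856,-0.491,0.617,0,0.45],[0,0,0.856,-0.491,0.617,0,0.45]]
  ]
}}

```text
time_s: 5.95
tool_pos: [0.4515, 0.2872, 0.1918]
tcp_rot: [0.467, 0.884, 0.001, 0.0]
contact_force: [-0.1, 0.2, 0.3]
gripper_width: 0.0242
finger_force: 0.3
```

```bash
python3 st.py
```

```text
5.95 [0.45154393 0.28720584 0.19177232] [-0.11803318  0.21316853  0.26812094] [-0.05688322 -0.01292279  0.00204572] [ 5.44070748e-01  3.31908377e-01  1.85469708e+00  4.20493841e-04
  9.53492183e-01 -5.62136563e-02]
0.09599364000618146 124.92453447771535 phi 124.37983189289642
```

Call:
{"name": "servo_tool", "arguments": {
  "rows": [
    [[0,0,-0.078,-0.005,-0.077,0,0.45],[0,0,-0.156,-0.019,-0.153,0,0.45],[0,0,-0.233,-0.042,-0.227,0,0.45],[0,0,-0.311,-0.074,-0.297,0,0.45],[0,0,-0.389,-0.115,-0.363,0,0.45],[0,0,-0.467,-0.163,-0.424,0,0.45],[0,0,-0.544,-0.218,-0.478,0,0.45],[0,0,-0.622,-0.279,-0.525,0,0.45],[0,0,-0.7,-0.346,-0.564,0,0.45],[0,0,-0.778,-0.417,-0.595,0,0.45],[0,0,-0.856,-0.491,-0.617,0,0.45],[0,0,-0.856,-0.491,-0.617,0,0.45]]
  ]
}}

```text
time_s: 6.95
tool_pos: [0.4169, 0.1711, 0.1916]
tcp_rot: [-0.192, 0.981, -0.0, 0.001]
contact_force: [-0.6, -0.1, -0.2]
gripper_width: 0.0242
finger_force: 0.0
```

Call:
{"name": "servo_tool", "arguments": {
  "rows": [
    [[0,0,0.078,-0.005,0.077,0,0.45],[0,0,0.156,-0.019,0.153,0,0.45],[0,0,0.233,-0.042,0.227,0,0.45],[0,0,0.311,-0.074,0.297,0,0.45],[0,0,0.389,-0.115,0.363,0,0.45],[0,0,0.467,-0.163,0.424,0,0.45],[0,0,0.544,-0.218,0.478,0,0.45],[0,0,0.622,-0.279,0.525,0,0.45],[0,0,0.7,-0.346,0.564,0,0.45],[0,0,0.778,-0.417,0.595,0,0.45],[0,0,0.856,-0.491,0.617,0,0.45],[0,0,0.856,-0.491,0.617,0,0.45]]
  ]
}}

```text
time_s: 7.95
tool_pos: [0.4511, 0.2871, 0.1914]
tcp_rot: [0.466, 0.885, 0.0, 0.0]
contact_force: [-0.5, -0.3, -0.4]
gripper_width: 0.0245
finger_force: 0.3
```

Call:
{"name": "servo_tool", "arguments": {
  "rows": [
    [[0,0,-0.078,-0.005,-0.077,0,0.45],[0,0,-0.156,-0.019,-0.153,0,0.45],[0,0,-0.233,-0.042,-0.227,0,0.45],[0,0,-0.311,-0.074,-0.297,0,0.45],[0,0,-0.389,-0.115,-0.363,0,0.45],[0,0,-0.467,-0.163,-0.424,0,0.45],[0,0,-0.544,-0.218,-0.478,0,0.45],[0,0,-0.622,-0.279,-0.525,0,0.45],[0,0,-0.7,-0.346,-0.564,0,0.45],[0,0,-0.778,-0.417,-0.595,0,0.45],[0,0,-0.856,-0.491,-0.617,0,0.45],[0,0,-0.856,-0.491,-0.617,0,0.45]]
  ]
}}

```text
time_s: 8.95
tool_pos: [0.4165, 0.1711, 0.1914]
tcp_rot: [-0.192, 0.981, -0.0, 0.0]
contact_force: [0.1, 1.0, 0.2]
gripper_width: 0.0243
finger_force: 0.0
```

```bash
python3 st.py
python3 - <<'E'
from h import *
d=optics.get_image("side");cv2.imwrite("pics/s3.png",cv2.resize(d["image"][200:400,120:380,::-1],None,fx=2.5,fy=2.5))
E
```

```text
8.95 [0.4165205  0.1710804  0.19141848] [0.05150965 1.01272725 0.1953658 ] [ 8.42470842e-02 -1.40044949e-01  1.13514551e-04] [ 3.63568487e-01  2.11227885e-01  2.02974915e+00 -5.03188507e-04
  9.00004973e-01 -1.59388892e+00]
0.09745017500355019 202.58086592317707 phi 202.1719624808499
```

View pics/s3.png

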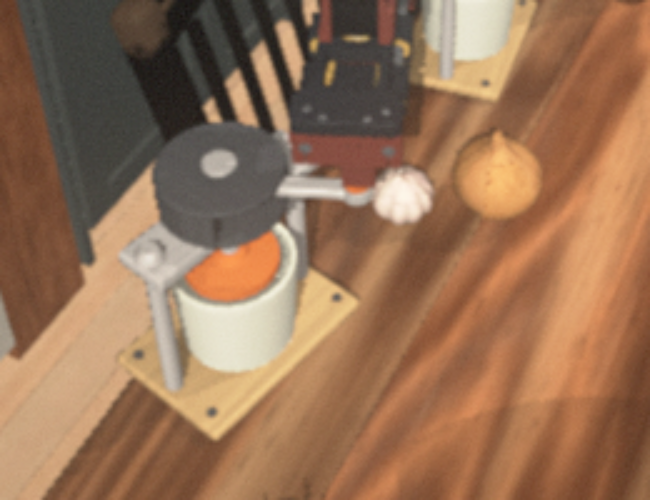

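After two strokes the plate is noticeably lower, with its front edge at crop row 302 against 283 before. Two more strokes.

Call:
{"name": "servo_tool", "arguments": {
  "rows": [
    [[0,0,0.078,-0.005,0.077,0,0.45],[0,0,0.156,-0.019,0.153,0,0.45],[0,0,0.233,-0.042,0.227,0,0.45],[0,0,0.311,-0.074,0.297,0,0.45],[0,0,0.389,-0.115,0.363,0,0.45],[0,0,0.467,-0.163,0.424,0,0.45],[0,0,0.544,-0.218,0.478,0,0.45],[0,0,0.622,-0.279,0.525,0,0.45],[0,0,0.7,-0.346,0.564,0,0.45],[0,0,0.778,-0.417,0.595,0,0.45],[0,0,0.856,-0.491,0.617,0,0.45],[0,0,0.856,-0.491,0.617,0,0.45]]
  ]
}}

```text
time_s: 10.0
tool_pos: [0.4508, 0.2871, 0.1911]
tcp_rot: [0.466, 0.885, 0.0, -0.0]
contact_force: [-1.8, 0.5, -0.7]
gripper_width: 0.0245
finger_force: 0.3
```

Call:
{"name": "servo_tool", "arguments": {
  "rows": [
    [[0,0,-0.078,-0.005,-0.077,0,0.45],[0,0,-0.156,-0.019,-0.153,0,0.45],[0,0,-0.233,-0.042,-0.227,0,0.45],[0,0,-0.311,-0.074,-0.297,0,0.45],[0,0,-0.389,-0.115,-0.363,0,0.45],[0,0,-0.467,-0.163,-0.424,0,0.45],[0,0,-0.544,-0.218,-0.478,0,0.45],[0,0,-0.622,-0.279,-0.525,0,0.45],[0,0,-0.7,-0.346,-0.564,0,0.45],[0,0,-0.778,-0.417,-0.595,0,0.45],[0,0,-0.856,-0.491,-0.617,0,0.45],[0,0,-0.856,-0.491,-0.617,0,0.45]]
  ]
}}

```text
time_s: 11.0
tool_pos: [0.4164, 0.1711, 0.1913]
tcp_rot: [-0.192, 0.981, -0.0, 0.0]
contact_force: [0.2, -0.5, 0.1]
gripper_width: 0.0238
finger_force: 0.0
```

Call:
{"name": "servo_tool", "arguments": {
  "rows": [
    [[0,0,0.078,-0.005,0.077,0,0.45],[0,0,0.156,-0.019,0.153,0,0.45],[0,0,0.233,-0.042,0.227,0,0.45],[0,0,0.311,-0.074,0.297,0,0.45],[0,0,0.389,-0.115,0.363,0,0.45],[0,0,0.467,-0.163,0.424,0,0.45],[0,0,0.544,-0.218,0.478,0,0.45],[0,0,0.622,-0.279,0.525,0,0.45],[0,0,0.7,-0.346,0.564,0,0.45],[0,0,0.778,-0.417,0.595,0,0.45],[0,0,0.856,-0.491,0.617,0,0.45],[0,0,0.856,-0.491,0.617,0,0.45]]
  ]
}}

```text
time_s: 12.0
tool_pos: [0.4507, 0.287, 0.1911]
tcp_rot: [0.466, 0.885, 0.0, -0.0]
contact_force: [-1.5, -0.1, 0.1]
gripper_width: 0.0244
finger_force: 0.3
```

Call:
{"name": "servo_tool", "arguments": {
  "rows": [
    [[0,0,-0.078,-0.005,-0.077,0,0.45],[0,0,-0.156,-0.019,-0.153,0,0.45],[0,0,-0.233,-0.042,-0.227,0,0.45],[0,0,-0.311,-0.074,-0.297,0,0.45],[0,0,-0.389,-0.115,-0.363,0,0.45],[0,0,-0.467,-0.163,-0.424,0,0.45],[0,0,-0.544,-0.218,-0.478,0,0.45],[0,0,-0.622,-0.279,-0.525,0,0.45],[0,0,-0.7,-0.346,-0.564,0,0.45],[0,0,-0.778,-0.417,-0.595,0,0.45],[0,0,-0.856,-0.491,-0.617,0,0.45],[0,0,-0.856,-0.491,-0.617,0,0.45]]
  ]
}}

```text
time_s: 13.0
tool_pos: [0.4163, 0.1711, 0.1913]
tcp_rot: [-0.192, 0.981, -0.0, 0.0]
contact_force: [0.1, 0.5, 0.4]
gripper_width: 0.024
finger_force: 0.0
```

```bash
python3 st.py
python3 - <<'E'
from h import *
d=optics.get_image("side");cv2.imwrite("pics/s4.png",cv2.resize(d["image"][250:360,170:270,::-1],None,fx=5,fy=5,interpolation=cv2.INTER_CUBIC))
# predicted pixel of the plate's near edge (r=36 mm) / rim's near edge (r 48) for several heights, toward camera
K=d["mtx"];C=np.array([.5065,.2085]);u=np.array(d["xyz"][:2])-C;u/=np.linalg.norm(u)
def proj(P):
    q=R.from_quat(d["orientation"]).inv().apply(P-np.array(d["xyz"]));return K[0,2]+K[0,0]*q[0]/-q[2],K[1,2]-K[1,1]*q[1]/-q[2]
print("rim",[np.round((np.array(proj(np.r_[C+s*u,.092]))-[170,250])*5) for s in(.048,.044)])
for z in(.110,.1,.092,.085,.08,.075,.07): print(z,np.round((np.array(proj(np.r_[C+.036*u,z]))-[170,250])*5))
E
```

```text
13.0 [0.4162722  0.17109418 0.19126128] [0.12920277 0.47190338 0.36249869] [ 0.02829738 -0.14661099 -0.00712797] [ 3.63773335e-01  2.11273009e-01  2.03016162e+00 -4.66074885e-04
  8.99818476e-01 -1.59394781e+00]
0.09767420720448441 202.5174713336958 phi 202.18575882863448
rim [array([225., 364.]), array([224., 355.])]
0.11 [217. 304.]
0.1 [220. 323.]
0.092 [221. 337.]
0.085 [223. 350.]
0.08 [224. 359.]
0.075 [225. 368.]
0.07 [226. 376.]
```

View pics/s4.png

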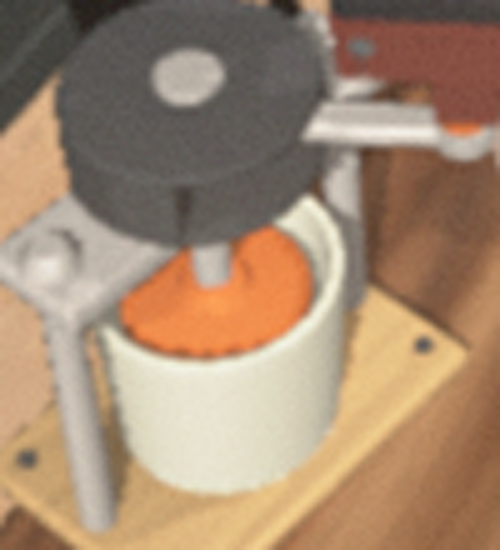

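Run:
```python
from h import *
d=optics.get_image("side");K=d["mtx"];C=np.array([.5065,.2085])
t=np.linspace(0,2*np.pi,361);Q=R.from_quat(d["orientation"]).inv()
for z in(.11,.1,.095,.09,.085,.08,.075,.07):
    P=np.c_[C[0]+.036*np.cos(t),C[1]+.036*np.sin(t),0*t+z];q=Q.apply(P-np.array(d["xyz"]))
    u=(K[0,2]+K[0,0]*q[:,0]/-q[:,2]-170)*5;v=(K[1,2]-K[1,1]*q[:,1]/-q[:,2]-250)*5
    r=u.argmax();l=u.argmin();print(z,"R",u[r].round(),v[r].round(),"L",u[l].round(),v[l].round())
m=mask(d["image"],(4,180,120),(16,255,255))[295:325,185:240]; 
ys,xs=np.nonzero(m);i=xs>=xs.max()-1;print("orange max u",(xs.max()+185-170+.5)*5,"v",(ys[i].mean()+295-250+.5)*5,"bottom v",(ys.max()+295-250+1)*5)
```

```text
0.11 R 307.0 223.0 L 108.0 239.0
0.1 R 309.0 241.0 L 111.0 257.0
0.095 R 309.0 250.0 L 112.0 266.0
0.09 R 310.0 259.0 L 114.0 275.0
0.085 R 311.0 268.0 L 115.0 284.0
0.08 R 312.0 277.0 L 117.0 293.0
0.075 R 313.0 286.0 L 118.0 302.0
0.07 R 313.0 295.0 L 120.0 311.0
orange max u 302.5 v 283.05555555555543 bottom v 350
```

The plate's right extreme is at crop row about 283, which puts its upper face at z ≈ 0.077, about 15 mm below the rim. Now I open the fingers and lift away.

Call:
{"name": "servo_tool", "arguments": {
  "rows": [
    [[0,0,0,0,0,0,0],[0,0,0,0,0,0,0],[0,0,0,0,0,0,0],[0,0,0,0,0,-0.2,0],[0,0,0,0,0,-0.5,0],[0,0,0,0,0,-0.8,0],[0,0,0,0,0,-0.8,0],[0,0,0,0,0,-0.8,0]]
  ]
}}

```text
time_s: 13.77
tool_pos: [0.4183, 0.1731, 0.3142]
tcp_rot: [-0.19, 0.982, 0.001, 0.003]
contact_force: [-0.3, 0.8, 1.0]
gripper_width: 0.0439
finger_force: 0.0
```

```bash
python3 st.py
python3 - <<'E'
from h import *
d=optics.get_image("scene");cv2.imwrite("pics/s5.png",d["image"][:,:,::-1])
E
```

```text
13.7667 [0.41827483 0.17310549 0.31415749] [-0.32734133  0.77548796  1.0207304 ] [ 0.06481715 -0.13885722  0.03359474] [ 3.66083155e-01  5.04236095e-02  1.89837880e+00  3.10125972e-05
  1.18608065e+00 -1.58628696e+00]
0.09506024966570069 201.85985685599042 phi 201.86190612622144
```

View pics/s5.png

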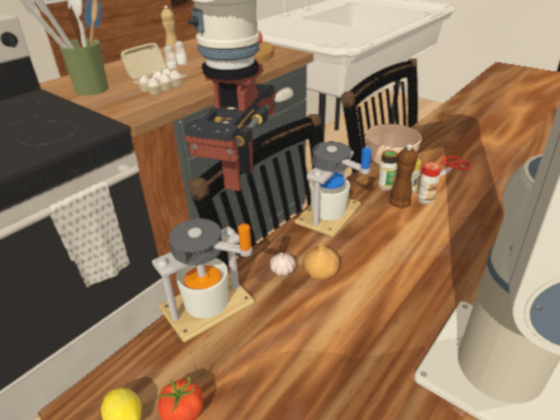

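The fingers are clear of the orange knob at (245,237), the orange plate sits inside its tub at (203,282), and the blue press is unchanged.

```bash
python3 -c "
from bench import arm; print(arm.hand_in())"
```

```text
the job is handed in; nothing more can be done
None
```

I drove the orange plate down in four lever strokes to about 15 mm below the tub rim (measured from the camera image), left the blue press alone, released the lever, and handed the job in at about 14 s.

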